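# Walk the chopping block round to the stop bar

## Task

The heavy ironwood chopping block stands skewed on the bun counter: walk it round with pushes of the fingertips at its corners until its plain long side is parallel to the steel stop bar, and only then push it up flush against the bar, with neither end of the block sticking out past an end of the bar. No corner may strike the bar while the block is still clearly skewed. Only push the block, never lift or tip it, leave everything else on the counter where it is, and finish with the hand clear.

Things in the scene. Friction and masses are not known exactly. Their poses are not given: they have to be found in the camera images.
- block: Dark ironwood chopping block, 180 (x) by 120 (y) by 60 mm high, 1.2 to 1.8 kg, a flush steel band round its foot; slides stiffly on the counter. Origin: centre of underside; z up. Plain long side: full-height face at y = -60 mm. The other long side, y = +60, has an 18 mm wide step along its top, so is upright to 42 mm. Starts turned 30 to 65 degrees anticlockwise (from above) from home.
- stop_bar: Fixed steel angle bar on the counter, 270 mm long (its x), 38 mm high. Origin: on the counter, middle of the foot of its upright stop face, which is the plane y = 0 and looks along +y, to the block; z up. Leg 6 mm thick; a 5 mm thick foot reaches to y = -41 mm. Block home: its x and y axes parallel to the bar's in the same sense, its origin at bar y = 60 mm.
- face_a (a point): Point on the block's plain long side at its -x end corner: block frame (-90, -60, 20) mm.
- face_b (a point): Point on the block's plain long side at its +x end corner: block frame (90, -60, 20) mm.
- sauce_bottle: Bystander: amber bottle with red cap, 60 mm across, 190 mm tall, behind the bar. Origin: centre of its underside.
- spice_jar: Bystander: glass jar with steel cap, 50 mm across, 75 mm tall, behind the bar. Origin: centre of its underside.
- dip_dish: Bystander: small white dish, 80 mm across, 28 mm high, beyond the block on the side away from the robot. Origin: centre of its underside.
- tea_mug: Bystander: blue mug, 76 mm across, 85 mm tall, to the left. Origin: centre of its underside.
- scraper: Bystander: dough scraper lying flat, 110 by 86 mm, 16 mm high, to the left. Origin: centre of its underside.
- rolling_pin: Bystander: wooden rolling pin lying down, 260 mm long, 28 mm thick, to the right. Origin: underside of its middle as it starts.

How it is judged:
By the outcome, as a careful person would: the job done as asked, in the order asked, and still so for the second after the job is handed in, with the robot touching nothing.
It also fails if it takes over 72 s, if anything falls off the work surface, if the arm or the gripper's body presses on something with over 40 N, if the wrist force passes 120 N, or if a joint passes its speed limit or range.

## Robot

A 6-joint arm with a two-finger parallel gripper is mounted at the origin on the work surface. World frame = base frame: x ahead of the robot, y to its left, z up, the work surface at z = 0. Lengths are in m, angles in rad, forces in N, time in s.
With the tool pointing down it reaches from about 0.275 to 1 m from the base axis. Payload 8.4 kg.
Tool frame: the origin (TCP) lies at the very end of the fingers, on their centre line; the grasp point (between the pads) lies 19 mm behind it; y points along the fingers, z is the direction in which the jaws open and shut, and the axes are right-handed (so a half turn about y gives the same grasp; the last joint's range is limited). The gripper opens to 85 mm and grips with 20 to 120 N. Pads are 22 mm wide; open, the fingers measure 114 mm over their backs; the gripper's body (76 mm by 85 mm) begins 54 mm behind the grasp point. The pads swing forward as they close: fully open they stand 13 mm farther back than shut.
Start: joints at [-1.33, 0.353, 1.633, -0, 1.155, -0.002], TCP at [0.15, -0.607, 0.231] pointing down, gripper open.
Joint ranges: [-2.63, 2.63], [-0.92, 2.1], [0.06, 2.66], [-1.3, 4.44], [0, 2.69], [-3.02, 3.02]. Speed limits (rad/s): [2.22, 2.22, 2.79, 3.14, 3.14, 3.14].

## Interface

Orientations are given as a rotation vector (axis times angle).
In Python, from bench import sensors, eyes, finish_job, spotter gives the robot as it stands. The module is installed in compiled form; this text tells all that it offers.
- The arm moves only by the tool apply_moves, never from a script. Its argument "increments" is one flat list of numbers, 7 for each row, row after row: the shift along the tool's x, y, z in cm, then the turn, a rotation vector about the tool's x, y, z in rad, then the gripper's target within -1 to 1 (fully open at 1, half-way at 0, shut at -1). In form: [x, y, z, ax, ay, az, grip, x, y, z, ax, ay, az, grip, ...]. A call has exactly 10 rows; each row is the pose to reach, as a shift and turn from the pose commanded when the call began, along the tool's axes at that moment; what a row does not reach only later rows make up. A row lasts 1/12 s, in which the tool goes at most 41.7 mm and 7.16 degrees, less where a joint would pass 70% of its speed; a pose out of reach is approached as far as the arm can. A call with a gripper value outside its range is refused whole. The fingers move at their own pace and stop on an object; the grip force is fixed at half the most. Time passes only in rows, so rows that repeat a pose let the fingers close, or fill a call up. It gives the time, the measured TCP pose, the force and the opening at its end, in the units of the state.
- sensors.get_obs(): the state, without advancing time (a new reading comes with each control period).
- eyes.capture(name): name is "side" or "top" or "wrist"; returns a dict with "frame" (420x560x3 uint8, red, green, blue), "K" (3x3 intrinsics, pixels), "R" (3x3) and "t" (3): a world point X has camera coordinates R X + t. Camera axes: x right, y down, z forward; pixel columns grow to the right and rows downward; lengths in m; the calibration is good to about 2 mm. A picture is of the moment at which its call begins. There is no depth.
- finish_job(): hands the job in, once; it reports no verdict.
Trained networks look in a picture, given as the dict that the camera call returned (one of the last four; its "shot" number tells which), for a name from the list of things; names that differ only in an ending like _2 or _b are one class to them, and where a whole thing is asked for, a point or a joint stands for the part that bears it (a point fixed in the world has none). Each returns a list of dicts, best first, with "confidence" (0 to 1); they miss things now and then, are a little off and sometimes report something else, mostly with a low value. They report only what shows in the picture. A call takes as long as a camera call.
- spotter.silhouettes(picture, label): "pixels" (420x560 bool, what is visible of it) and "rect" ([left, top, width, height] in pixels, round what is visible of it).
- spotter.pinpoint(picture, label): "pixel" ([column, row] in pixels: a listed point, or the origin of a listed thing).
The state is a dict: "t": time; "q": joint angles; "qd": joint speeds; "joint_torque": joint torques, N m; "eef_pos": TCP position; "tool_rot": TCP orientation; "ft_force": force on the tool from outside, world axes, zero at the start; "wrist_torque": the same for the moment, N m; "gripper_width": opening from 0.0 (shut) to 1.0 (fully open).
Only numpy, scipy, OpenCV 4.12 (cv2) and the standard library are available. Lean on these libraries where they do the work, as an engineer would, in place of code of your own. Each camera call takes 0.05 s, during which the arm holds its last target. There are 200 camera calls.

## Working session

There is one attempt and no reset: what is moved stays moved. The work goes in short steps, Python scripts to look and compute and a tool call to move; the robot and the scene stay as the last step left them, time stands still between calls to the robot, and variables do not carry over. Pictures are saved under pics/ and viewed, about 8 in all and at most 12, crops included, and the job is handed in when it is done.

Besides the shell and the picture viewer there is one more tool, called by a JSON object that holds its "op" and its "data". apply_moves: Moves the arm, as the interface text tells. Its arguments: {"type":"object","properties":{"increments":{"type":"array"}},"required":["increments"]}

```bash
mkdir -p pics; cat > h.py <<'E'
import numpy as np, cv2
from bench import sensors, eyes, finish_job, spotter
from scipy.spatial.transform import Rotation as Ro
def cap(n,save=None):
    p=eyes.capture(n)
    if save: cv2.imwrite('pics/'+save,p['frame'][:,:,::-1])
    return p
def ray(p,px,z):
    d=p['R'].T@np.linalg.inv(p['K'])@np.array([px[0],px[1],1.]); c=-p['R'].T@p['t']
    return c+d*(z-c[2])/d[2]
def proj(p,X):
    X=np.atleast_2d(X); c=X@p['R'].T+p['t']; u=c@p['K'].T; return u[:,:2]/u[:,2:]
E
python3 - <<'E'
from h import *
o=sensors.get_obs(); print({k:np.round(v,3) for k,v in o.items()})
print(Ro.from_rotvec(o['tool_rot']).as_matrix().round(3))
for n in ['top','side']:
    p=cap(n,n+'0.png'); print(n,'cam',(-p['R'].T@p['t']).round(3))
    for l,z in [('block',0),('stop_bar',0),('face_a',.02),('face_b',.02),('sauce_bottle',0),('spice_jar',0),('dip_dish',0),('tea_mug',0),('scraper',0),('rolling_pin',0)]:
        for r in spotter.pinpoint(p,l)[:2]: print(l,np.round(r['pixel']),round(r['confidence'],2),ray(p,r['pixel'],z).round(3)[:2])
a=cv2.imread('pics/top0.png');
E
```

```text
{'t': np.float64(0.0), 'q': array([-1.33 ,  0.354,  1.634, -0.   ,  1.155, -0.002]), 'qd': array([-0.   ,  0.002, -0.   ,  0.001,  0.   ,  0.001]), 'joint_torque': array([-2.0000e-03, -6.0526e+01, -3.4207e+01, -0.0000e+00,  9.0000e-03,
        0.0000e+00]), 'eef_pos': array([ 0.15 , -0.606,  0.231]), 'tool_rot': array([-0.255,  2.094, -2.091]), 'ft_force': array([-0.502, -0.94 , -0.063]), 'wrist_torque': array([-0.012, -0.033, -0.018]), 'gripper_width': np.float64(1.002)}
[[-0.971 -0.     0.24 ]
 [-0.24   0.001 -0.971]
 [ 0.    -1.    -0.001]]
top cam [ 0.47  -0.028  1.196]
block [236. 185.] 0.97 [0.65 0.07]
stop_bar [306. 197.] 0.58 [ 0.615 -0.136]
face_a [274. 196.] 0.97 [ 0.616 -0.043]
face_b [274. 196.] 0.97 [ 0.616 -0.043]
sauce_bottle [342. 188.] 0.59 [ 0.642 -0.245]
spice_jar [336. 232.] 0.51 [ 0.513 -0.224]
dip_dish [176. 160.] 0.59 [0.727 0.247]
dip_dish [338. 230.] 0.44 [ 0.517 -0.228]
tea_mug [110. 215.] 0.71 [0.564 0.437]
scraper [122. 259.] 0.8 [0.436 0.397]
side cam [ 0.467 -1.197  1.486]
block [297. 200.] 0.84 [0.654 0.055]
stop_bar [292. 243.] 0.57 [ 0.615 -0.133]
face_a [286. 218.] 0.8 [ 0.603 -0.042]
face_a [327. 193.] 0.63 [0.764 0.059]
face_b [286. 218.] 0.8 [ 0.603 -0.042]
face_b [327. 193.] 0.63 [0.764 0.059]
sauce_bottle [303. 266.] 0.68 [ 0.641 -0.231]
sauce_bottle [234. 352.] 0.35 [ 0.401 -0.507]
spice_jar [265. 264.] 0.62 [ 0.516 -0.208]
dip_dish [311. 159.] 0.52 [0.735 0.252]
tea_mug [262. 132.] 0.77 [0.56  0.427]
scraper [235. 140.] 0.79 [0.449 0.393]
scraper [292. 242.] 0.55 [ 0.617 -0.128]
rolling_pin [236. 351.] 0.67 [ 0.408 -0.505]
```

View pics/top0.png

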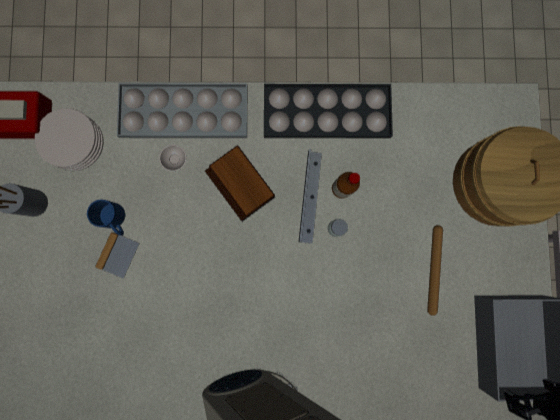

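View pics/side0.png

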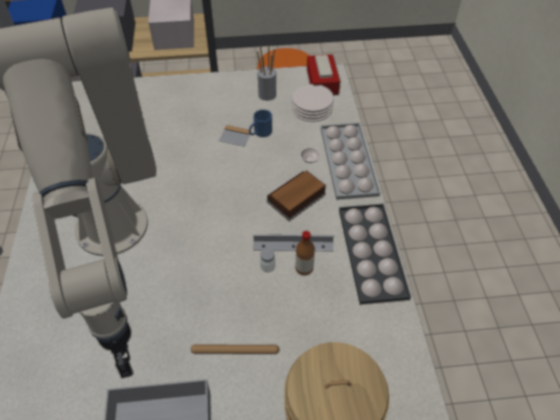

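```bash
cat >> h.py <<'E'
from scipy.optimize import minimize
BLK=np.array([[sx*90,y,z] for sx in(-1,1) for y,z in((-60,0),(60,0),(60,42),(42,60),(-60,60))])/1e3
BAR=np.array([[sx*135,y,z] for sx in(-1,1) for y,z in((0,0),(0,38),(-6,38),(-41,0),(-41,5))])/1e3
def place(M,v): 
    c,s=np.cos(v[2]),np.sin(v[2]); return M@np.array([[c,s,0],[-s,c,0],[0,0,1]])+[v[0],v[1],0]
def fit(M,v0,views):
    S=4
    def cost(v):
        J=0
        for p,m in views:
            h=cv2.convexHull(proj(p,place(M,v)).astype(np.float32))
            im=np.zeros(m.shape,np.uint8); cv2.fillConvexPoly(im,np.round((h)*16).astype(np.int32),1,cv2.LINE_8,4)
            b=cv2.GaussianBlur(im.astype(np.float32),(0,0),1); J+=((b-m)**2).sum()/m.sum()
        return J
    v=np.array(v0,float)
    for k in (1,.4,.15): 
        sx=v+np.vstack([np.zeros(3),np.diag([.012,.012,.15])*k]); r=minimize(cost,v,method='Nelder-Mead',options=dict(initial_simplex=sx,xatol=1e-5,fatol=1e-6)); v=r.x
    return v,r.fun
def mask(p,l):
    r=spotter.silhouettes(p,l); 
    if not r: return None
    return cv2.GaussianBlur(r[0]['pixels'].astype(np.float32),(0,0),1)
def rel(b,bar):
    d=np.array(b[:2])-bar[:2]; c,s=np.cos(bar[2]),np.sin(bar[2])
    return np.array([c*d[0]+s*d[1],-s*d[0]+c*d[1]])*1e3, np.degrees(b[2]-bar[2])
E
python3 - <<'E'
from h import *
t=cap('top');s=cap('side')
bm=[(p,mask(p,'block')) for p in (t,s)]; rm=[(p,mask(p,'stop_bar')) for p in (t,s)]
for vs in ([0],[1],[0,1]):
    b,c=fit(BLK,[.65,.065,.64],[bm[i] for i in vs]); r,c2=fit(BAR,[.615,-.135,-.09],[rm[i] for i in vs])
    print(vs,b.round(4),round(c,3),r.round(4),round(c2,3),rel(b,r)); 
print(place(BLK,b).round(3)[[0,1,5,6]])
E
```

```text
[0] [0.6494 0.0571 0.6306] 0.008 [ 0.616  -0.126  -0.1126] 0.016 (array([ 12.68732322, 185.69844973]), np.float64(42.58223959185876))
[1] [0.6508 0.0591 0.6258] 0.009 [ 0.622  -0.1238 -0.106 ] 0.266 (array([  9.33103548, 184.91476404]), np.float64(41.92822392505228))
[0, 1] [0.6495 0.0575 0.6303] 0.022 [ 0.6183 -0.127  -0.106 ] 0.29 (array([ 11.45030082, 186.73888755]), np.float64(42.19007719843596))
[[ 0.612 -0.044  0.   ]
 [ 0.541  0.053  0.   ]
 [ 0.758  0.062  0.   ]
 [ 0.687  0.159  0.   ]]
```

```bash
cat >> h.py <<'E'
def go(xyz,zang=-.11):
    o=sensors.get_obs(); R=Ro.from_rotvec(o['tool_rot']).as_matrix()
    z=np.array([np.cos(zang),np.sin(zang),0]); y=np.array([0,0,-1.]); T=np.c_[np.cross(y,z),y,z]
    print('t',round(float(o['t']),2),'at',o['eef_pos'].round(4),'F',o['ft_force'].round(1),'shift cm',(R.T@(np.array(xyz)-o['eef_pos'])*100).round(2),'rv',Ro.from_matrix(R.T@T).as_rotvec().round(3))
E
python3 -c "
from h import *
go([.654,.178,.15])"
```

```text
t 1.4 at [ 0.1502 -0.6067  0.2313] F [ 0.3 -0.3 -1.1] shift cm [-67.76   8.13 -64.06] rv [-0.    -1.218  0.   ]
```

{"op": "apply_moves", "data": {"increments": [-67.8, 3, -64, 0, -1.218, 0, -1, -67.8, 3, -64, 0, -1.218, 0, -1, -67.8, 3, -64, 0, -1.218, 0, -1, -67.8, 3, -64, 0, -1.218, 0, -1, -67.8, 3, -64, 0, -1.218, 0, -1, -67.8, 3, -64, 0, -1.218, 0, -1, -67.8, 3, -64, 0, -1.218, 0, -1, -67.8, 3, -64, 0, -1.218, 0, -1, -67.8, 3, -64, 0, -1.218, 0, -1, -67.8, 3, -64, 0, -1.218, 0, -1]}}

```text
t: 2.23
eef_pos: [0.3762, -0.2547, 0.2182]
tool_rot: [-1.158, 1.284, -1.286]
ft_force: [0.2, -1.2, -0.2]
gripper_width: 0.0
```

```bash
python3 -c "
from h import *
go([.654,.178,.12])"
```

```text
t 2.23 at [ 0.3762 -0.2547  0.2182] F [ 0.2 -1.2 -0.2] shift cm [-45.91   9.82  23.14] rv [-0.001  0.006  0.   ]
```

{"op": "apply_moves", "data": {"increments": [-45.9, 8, 23.1, 0, 0, 0, -1, -45.9, 8, 23.1, 0, 0, 0, -1, -45.9, 8, 23.1, 0, 0, 0, -1, -45.9, 8, 23.1, 0, 0, 0, -1, -45.9, 8, 23.1, 0, 0, 0, -1, -45.9, 8, 23.1, 0, 0, 0, -1, -45.9, 8, 23.1, 0, 0, 0, -1, -45.9, 8, 23.1, 0, 0, 0, -1, -45.9, 8, 23.1, 0, 0, 0, -1, -45.9, 8, 23.1, 0, 0, 0, -1]}}

```text
t: 3.07
eef_pos: [0.6007, 0.0909, 0.1535]
tool_rot: [-1.155, 1.289, -1.29]
ft_force: [0.9, 0.0, -0.2]
gripper_width: 0.001
```

```bash
python3 -c "
from h import *
go([.654,.178,.12])"
```

```text
t 3.07 at [0.6007 0.0909 0.1535] F [ 0.9  0.  -0.2] shift cm [-9.24  3.35  4.35] rv [-0.  0.  0.]
```

{"op": "apply_moves", "data": {"increments": [-9.2, 0, 4.4, 0, 0, 0, -1, -9.2, 0, 4.4, 0, 0, 0, -1, -9.2, 0, 4.4, 0, 0, 0, -1, -9.2, 3, 4.4, 0, 0, 0, -1, -9.2, 6, 4.4, 0, 0, 0, -1, -9.2, 9, 4.4, 0, 0, 0, -1, -9.2, 11, 4.4, 0, 0, 0, -1, -9.2, 12.8, 4.4, 0, 0, 0, -1, -9.2, 13.8, 4.4, 0, 0, 0, -1, -9.2, 13.8, 4.4, 0, 0, 0, -1]}}

```text
t: 3.9
eef_pos: [0.6521, 0.175, 0.0134]
tool_rot: [-1.159, 1.292, -1.289]
ft_force: [-1.1, 0.8, 0.1]
gripper_width: -0.008
```

```bash
python3 -c "
from h import *
go([.654,.178,.015]); cap('wrist','w1.png'); cap('side','s1.png')
a=np.hstack([cv2.imread('pics/w1.png')[::1,::1],cv2.resize(cv2.imread('pics/s1.png')[80:320,160:400],(420,420))]); cv2.imwrite('pics/m1.png',cv2.resize(a,(790,338)))"
```

```text
t 3.9 at [0.6521 0.175  0.0134] F [-1.1  0.8  0.1] shift cm [-0.31 -0.16  0.15] rv [0.004 0.    0.001]
```

View pics/m1.png

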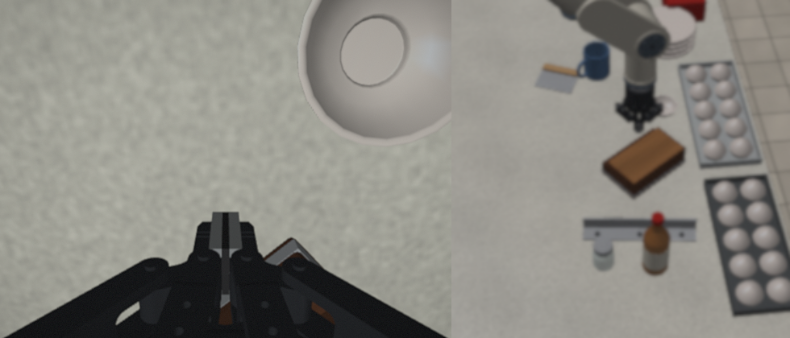

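```bash
cat >> h.py <<'E'
def arc(v,n,dth,px=75,off=13,cor=-40):
    # pusher waypoints: contact px on +y face (or -y if off<0), turning block by dth deg about block point (cor,0)
    o=sensors.get_obs(); R=Ro.from_rotvec(o['tool_rot']).as_matrix()
    C=place(np.array([[cor/1e3,0,0]]),v)[0]; yy=(60 if off>0 else -60)+off
    for k in range(n+1):
        th=v[2]+np.radians(dth)*k/n; P=C+place(np.array([[(px-cor)/1e3,yy/1e3,0]]),[0,0,th])[0]; P[2]=o['eef_pos'][2]
        print(k,P.round(3),(R.T@(P-o['eef_pos'])*100).round(2))
E
python3 -c "
from h import *
arc([.6495,.0573,.630],9,-20)"
```

```text
0 [0.667 0.16  0.016] [1.35 0.   1.47]
1 [0.672 0.158 0.016] [1.5  0.   1.97]
2 [0.677 0.156 0.016] [1.67 0.   2.48]
3 [0.681 0.154 0.016] [1.86 0.   2.97]
4 [0.686 0.151 0.016] [2.06 0.   3.46]
5 [0.691 0.148 0.016] [2.29 0.   3.93]
6 [0.695 0.146 0.016] [2.53 0.   4.4 ]
7 [0.699 0.142 0.016] [2.79 0.   4.86]
8 [0.703 0.139 0.016] [3.07 0.   5.31]
9 [0.707 0.136 0.016] [3.37 0.   5.75]
```

{"op": "apply_moves", "data": {"increments": [1.3, 0, 1.4, 0, 0, 0, -1, 1.5, 0, 2, 0, 0, 0, -1, 1.7, 0, 2.5, 0, 0, 0, -1, 1.9, 0, 3, 0, 0, 0, -1, 2.1, 0, 3.5, 0, 0, 0, -1, 2.3, 0, 3.9, 0, 0, 0, -1, 2.5, 0, 4.4, 0, 0, 0, -1, 2.8, 0, 4.9, 0, 0, 0, -1, 3.1, 0, 5.3, 0, 0, 0, -1, 3.4, 0, 5.7, 0, 0, 0, -1]}}

```text
t: 4.83
eef_pos: [0.7071, 0.1362, 0.0166]
tool_rot: [-1.154, 1.29, -1.289]
ft_force: [-2.7, 4.7, 2.2]
gripper_width: 0.0
```

```bash
cat >> h.py <<'E'
BARP=np.array([.616,-.126,-.111])
def look(v0):
    s=cap('side'); m=mask(s,'block'); t=cap('top'); m2=mask(t,'block')
    v,c=fit(BLK,v0,[(s,m)]); print('side',v.round(4),round(c,3),rel(v,BARP))
    if m2 is not None:
        w,c=fit(BLK,v,[(t,m2)]); print('top',w.round(4),round(c,3),rel(w,BARP),'px',m2.sum())
    return v
E
python3 -c "
from h import *
v=look([.655,.05,.4]); arc(v,9,-20)
o=sensors.get_obs();print(o['t'],o['ft_force'],o['eef_pos'])"
```

```text
side [0.6628 0.0481 0.3152] 0.008 (array([ 27.19619477, 178.23934549]), np.float64(24.42140664275497))
top [0.6596 0.044  0.3035] 0.161 (array([ 24.4699647 , 173.74884139]), np.float64(23.74826460417957)) px 2301.0
0 [0.711 0.141 0.016] [-0.57  0.    0.36]
1 [0.715 0.137 0.016] [-0.27  0.    0.8 ]
2 [0.719 0.134 0.016] [0.04 0.   1.22]
3 [0.723 0.13  0.016] [0.37 0.   1.64]
4 [0.727 0.126 0.016] [0.72 0.   2.03]
5 [0.73  0.122 0.016] [1.08 0.   2.42]
6 [0.733 0.118 0.016] [1.46 0.   2.79]
7 [0.736 0.114 0.016] [1.85 0.   3.15]
8 [0.739 0.109 0.016] [2.25 0.   3.49]
9 [0.742 0.105 0.016] [2.67 0.01 3.81]
5.0333 [-0.03329231  0.10855485  0.99713288] [0.70720853 0.13549923 0.01631014]
```

{"op": "apply_moves", "data": {"increments": [0.3, 0, 0.2, 0, 0, 0, -1, 0.7, 0, 0.4, 0, 0, 0, -1, 1.1, 0, 0.5, 0, 0, 0, -1, 1.5, 0, 0.5, 0, 0, 0, -1, 1.9, 0, 0.5, 0, 0, 0, -1, 2.3, 0, 0.5, 0, 0, 0, -1, 2.7, 0, 0.5, 0, 0, 0, -1, 3.1, 0, 0.5, 0, 0, 0, -1, 3.4, 0, 0.5, 0, 0, 0, -1, 3.4, 0, 0.5, 0, 0, 0, -1]}}

```text
t: 5.87
eef_pos: [0.7089, 0.1013, 0.0164]
tool_rot: [-1.153, 1.288, -1.29]
ft_force: [0.7, 2.9, 1.5]
gripper_width: -0.001
```

```bash
python3 -c "
from h import *
v=look([.665,.03,.1]); arc(v,2,-5)
o=sensors.get_obs();print(o['t'],o['ft_force'],o['eef_pos'])"
```

```text
side [0.6548 0.0231 0.1229] 0.04 (array([ 22.05915951, 152.49914382]), np.float64(13.40014888019359))
top [ 0.6535 -0.0007  0.0095] 0.308 (array([ 23.42917379, 128.70054133]), np.float64(6.902972396933087)) px 2035.0
0 [0.72  0.105 0.016] [-0.49  0.    1.19]
1 [0.724 0.1   0.016] [-0.07  0.    1.61]
2 [0.727 0.095 0.016] [0.37 0.   2.01]
6.0667 [0.47424171 2.59454705 0.99529343] [0.70791466 0.10117318 0.01598728]
```

{"op": "apply_moves", "data": {"increments": [-1.2, 0, 0, 0, 0, 0, -1, -2.4, 0, 0, 0, 0, 0, -1, -2.4, 0, -1.5, 0, 0, 0, 1, -2.4, 0, -3, 0, 0, 0, 1, -2.4, 0, -4.4, 0, 0, 0, 1, -2.4, 0, -4.4, 0, 0, 0, 1, -2.4, 0.4, -4.4, 0, 0, 0, 1, -2.4, 0.8, -4.4, 0, 0, 0, 1, -2.4, 0.8, -4.4, 0, 0, 0, 1, -2.4, 0.8, -4.4, 0, 0, 0, 1]}}

```text
t: 6.9
eef_pos: [0.6672, 0.1297, 0.0072]
tool_rot: [-1.155, 1.29, -1.29]
ft_force: [0.3, -1.4, 0.3]
gripper_width: 1.003
```

```bash
cat >> h.py <<'E'
def tool():
    o=sensors.get_obs(); R=Ro.from_rotvec(o['tool_rot']).as_matrix()
    print('t',round(float(o['t']),2),'tool in bar',rel(np.r_[o['eef_pos'][:2],0],BARP)[0].round(1),'z',o['eef_pos'][2].round(4),'zang',np.arctan2(R[1,2],R[0,2]).round(4),'F',o['ft_force'].round(1),'g',round(float(o['gripper_width']),2))
E
python3 -c "
from h import *
v=look([.655,.023,.12]); tool(); cap('side','s2.png')
a=cv2.resize(cv2.imread('pics/s2.png')[130:280,210:380],None,fx=3,fy=3); cv2.imwrite('pics/m2.png',a)"
```

```text
side [0.6532 0.0209 0.147 ] 0.014 (array([ 20.7419829 , 150.11083954]), np.float64(14.77970990957068))
top [0.6519 0.0198 0.1203] 0.007 (array([ 19.48713726, 148.86121198]), np.float64(13.251988614974223)) px 2786.0
t 7.1 tool in bar [ 22.4 259.7] z 0.0078 zang -0.1103 F [ 1.3 -0.4  0.5] g 1.0
```

View pics/m2.png

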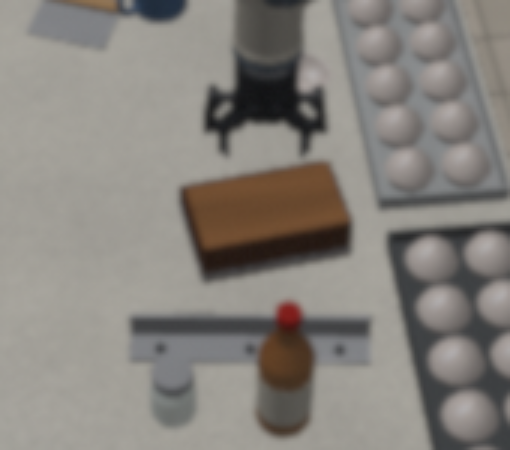

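{"op": "apply_moves", "data": {"increments": [1, 0, 0, 0, 0, 0, 1, 2, 0, 0, 0, 0, 0, 1, 2.6, 0, 0, 0, 0, 0, 1, 3, 0, 0, 0, 0, 0, 1, 3.4, 0, 0, 0, 0, 0, 1, 3.8, 0, 0, 0, 0, 0, 1, 4.2, 0, 0, 0, 0, 0, 1, 4.6, 0, 0, 0, 0, 0, 1, 5, 0, 0, 0, 0, 0, 1, 5.4, 0, 0, 0, 0, 0, 1]}}

```text
t: 7.98
eef_pos: [0.6618, 0.0761, 0.0082]
tool_rot: [-1.153, 1.289, -1.29]
ft_force: [3.7, 4.8, -1.2]
gripper_width: 1.0
```

```bash
python3 -c "
from h import *
v=look([.655,.01,-.03]); tool()"
```

```text
side [ 6.432e-01  3.000e-04 -5.500e-03] 0.02 (array([ 13.07632176, 128.53438665]), np.float64(6.043325117142078))
top [ 0.6441 -0.0178 -0.1992] 0.495 (array([ 15.90354893, 110.66296185]), np.float64(-5.050970757568282)) px 1767.9999
t 8.18 tool in bar [ 22.  205.2] z 0.0078 zang -0.1106 F [-0.4  1.2 -0.7] g 1.0
```

{"op": "apply_moves", "data": {"increments": [0.3, 0, 0, 0, 0, 0, 1, 0.6, 0, 0, 0, 0, 0, 1, 0.9, 0, 0, 0, 0, 0, 1, 1.2, 0, 0, 0, 0, 0, 1, 1.5, 0, 0, 0, 0, 0, 1, 1.8, 0, 0, 0, 0, 0, 1, 2.0, 0, 0, 0, 0, 0, 1, 2.2, 0, 0, 0, 0, 0, 1, 2.4, 0, 0, 0, 0, 0, 1, 2.4, 0, 0, 0, 0, 0, 1]}}

```text
t: 9.02
eef_pos: [0.6584, 0.0524, 0.0078]
tool_rot: [-1.154, 1.29, -1.29]
ft_force: [1.8, 4.1, -1.3]
gripper_width: 0.998
```

```bash
python3 -c "
from h import *
v=look([.64,-.01,-.1]); tool(); cap('side','s3.png')
a=cv2.resize(cv2.imread('pics/s3.png')[150:280,230:360],None,fx=4,fy=4); cv2.imwrite('pics/m3.png',a)"
```

```text
side [ 0.6337 -0.0155 -0.0897] 0.037 (array([  5.36277471, 111.77813861]), np.float64(1.2209391784083898))
top [ 0.6331 -0.0312 -0.2681] 0.756 (array([ 6.52909292, 96.12419499]), np.float64(-9.003796576631084)) px 1497.0
t 9.22 tool in bar [ 22.4 182. ] z 0.0078 zang -0.1101 F [ 2.1  4.1 -2.3] g 1.0
```

View pics/m3.png

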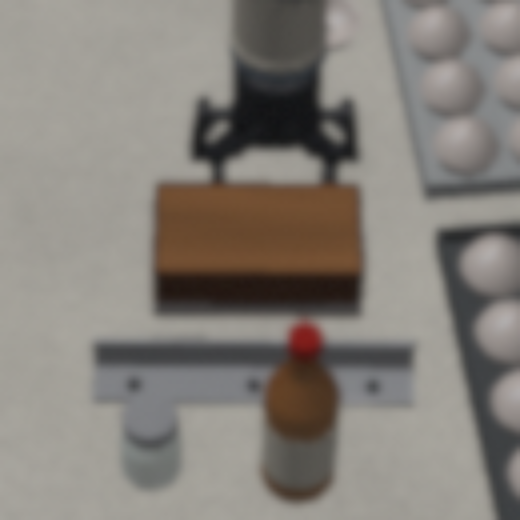

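{"op": "apply_moves", "data": {"increments": [0.3, 0, 0, 0, 0, 0, 1, 0.6, 0, 0, 0, 0, 0, 1, 0.9, 0, 0, 0, 0, 0, 1, 1.2, 0, 0, 0, 0, 0, 1, 1.5, 0, 0, 0, 0, 0, 1, 1.5, 0, 0, 0, 0, 0, 1, 0.2, 0, 0, 0, 0, 0, 1, -2, 0, 0, 0, 0, 0, 1, -5, 0, 0, 0, 0, 0, 1, -6.5, 0, 0, 0, 0, 0, 1]}}

```text
t: 10.1
eef_pos: [0.6653, 0.1194, 0.0078]
tool_rot: [-1.156, 1.29, -1.289]
ft_force: [0.2, -1.0, -0.1]
gripper_width: 0.997
```

```bash
python3 -c "
from h import *
v=look([.63,-.03,-.1]); tool(); t=cap('top'); r,c=fit(BAR,BARP,[(t,mask(t,'stop_bar'))]); print(r,c)
for l in ('face_a',): 
  for r in spotter.pinpoint(t,l): q=ray(t,r['pixel'],.02); print(r['confidence'],rel(np.r_[q[:2],0],BARP)[0])"
```

```text
side [ 0.6349 -0.0301 -0.1176] 0.011 (array([ 8.17132741, 97.39661974]), np.float64(-0.3761766324941905))
top [ 0.6297 -0.0328 -0.1095] 0.004 (array([ 3.25938726, 94.12391251]), np.float64(0.08423758417356622)) px 2829.9998
t 10.3 tool in bar [ 21.6 246.9] z 0.0076 zang -0.1084 F [ 0.7 -0.   0.6] g 1.0
[ 0.61442453 -0.12576203 -0.11472051] 0.0181952603161335
0.56 [-78.3505691   40.71667889]
0.52 [  36.16479945 -114.41448184]
```

{"op": "apply_moves", "data": {"increments": [2, 0, -1.6, 0, 0, 0, 1, 4.5, 0, -1.6, 0, 0, 0, 1, 6.5, 0, -1.6, 0, 0, 0, 1, 7.4, 0, -1.6, 0, 0, 0, 1, 8, 0, -1.6, 0, 0, 0, 1, 8.5, 0, -1.6, 0, 0, 0, 1, 9, 0, -1.6, 0, 0, 0, 1, 9.5, 0, -1.6, 0, 0, 0, 1, 10, 0, -1.6, 0, 0, 0, 1, 10.2, 0, -1.6, 0, 0, 0, 1]}}

```text
t: 11.28
eef_pos: [0.6387, 0.0182, 0.0079]
tool_rot: [-1.153, 1.29, -1.289]
ft_force: [1.3, 7.8, -0.7]
gripper_width: 1.002
```

```bash
python3 -c "
from h import *
v=look([.63,-.05,-.11]); tool()"
```

```text
side [ 0.6319 -0.0426 -0.0996] 0.125 (array([ 6.54984143, 84.66014703]), np.float64(0.6520832234710098))
top [ 0.6316 -0.0657 -0.2199] 0.975 (array([ 8.8696645 , 61.62671418]), np.float64(-6.240979784964234)) px 1332.0001
t 11.48 tool in bar [  6.6 145.5] z 0.0079 zang -0.1102 F [ 1.1  4.5 -0.1] g 1.0
```

{"op": "apply_moves", "data": {"increments": [0.2, 0, 0, 0, 0, 0, 1, 0.4, 0, 0, 0, 0, 0, 1, 0.6, 0, 0, 0, 0, 0, 1, 0.8, 0, 0, 0, 0, 0, 1, 0.9, 0, 0, 0, 0, 0, 1, 1.0, 0, 0, 0, 0, 0, 1, 1.1, 0, 0, 0, 0, 0, 1, 1.2, 0, 0, 0, 0, 0, 1, 1.3, 0, 0, 0, 0, 0, 1, 1.4, 0, 0, 0, 0, 0, 1]}}

```text
t: 12.32
eef_pos: [0.6371, 0.0044, 0.0079]
tool_rot: [-1.154, 1.29, -1.289]
ft_force: [1.4, 7.2, 0.2]
gripper_width: 1.002
```

```bash
python3 -c "
from h import *
tool()"
```

```text
t 12.32 tool in bar [  6.5 131.9] z 0.0079 zang -0.1099 F [1.4 7.2 0.2] g 1.0
```

Still only sliding friction (about 7 N), so the bar hasn't been reached yet. I'll creep on in 0.5 mm rows and watch the force.

{"op": "apply_moves", "data": {"increments": [0.05, 0, 0, 0, 0, 0, 1, 0.1, 0, 0, 0, 0, 0, 1, 0.15, 0, 0, 0, 0, 0, 1, 0.2, 0, 0, 0, 0, 0, 1, 0.25, 0, 0, 0, 0, 0, 1, 0.3, 0, 0, 0, 0, 0, 1, 0.3, 0, 0, 0, 0, 0, 1, 0.3, 0, 0, 0, 0, 0, 1, 0.3, 0, 0, 0, 0, 0, 1, 0.3, 0, 0, 0, 0, 0, 1]}}

```text
t: 13.15
eef_pos: [0.6375, 0.0037, 0.008]
tool_rot: [-1.15, 1.292, -1.289]
ft_force: [3.2, 19.9, -1.2]
gripper_width: 1.001
```

```bash
python3 -c "
from h import *
tool()"
```

```text
t 13.15 tool in bar [  7.  131.2] z 0.008 zang -0.1121 F [ 3.2 19.9 -1.2] g 1.0
```

{"op": "apply_moves", "data": {"increments": [0.05, 0, 0, 0, 0, 0, 1, 0.1, 0, 0, 0, 0, 0, 1, 0.15, 0, 0, 0, 0, 0, 1, 0.2, 0, 0, 0, 0, 0, 1, 0.2, 0, 0, 0, 0, 0, 1, 0.2, 0, 0, 0, 0, 0, 1, 0.2, 0, 0, 0, 0, 0, 1, 0.2, 0, 0, 0, 0, 0, 1, 0.2, 0, 0, 0, 0, 0, 1, 0.2, 0, 0, 0, 0, 0, 1]}}

```text
t: 13.98
eef_pos: [0.6374, 0.0036, 0.008]
tool_rot: [-1.148, 1.293, -1.288]
ft_force: [3.9, 31.0, -2.2]
gripper_width: 1.002
```

```bash
python3 -c "
from h import *
tool(); print(sensors.get_obs()['wrist_torque'])"
```

```text
t 13.98 tool in bar [  7.  131.2] z 0.008 zang -0.1124 F [ 3.9 31.  -2.2] g 1.0
[ 4.63421906 -0.4765477  -0.67788426]
```

{"op": "apply_moves", "data": {"increments": [0, 0, 0, 0, 0, 0, 1, -0.6, 0, 0, 0, 0, 0, 1, -2, 0, 0, 0, 0, 0, 1, -4.5, 0, 0, 0, 0, 0, 1, -7, 0, 0, 0, 0, 0, 1, -9, 0, 0, 0, 0, 0, 1, -9, -4, 0, 0, 0, 0, 1, -9, -8, 0, 0, 0, 0, 1, -9, -12, 0, 0, 0, 0, 1, -9, -15, 0, 0, 0, 0, 1]}}

```text
t: 14.82
eef_pos: [0.6467, 0.0884, 0.161]
tool_rot: [-1.154, 1.288, -1.291]
ft_force: [0.9, -0.3, 0.8]
gripper_width: 0.998
```

```bash
python3 -c "
from h import *
v=look([.63,-.066,-.11]); tool()
t=cap('top'); a=cv2.resize(t['frame'][130:260,220:360,::-1],None,fx=4.5,fy=4.5,interpolation=cv2.INTER_CUBIC); cv2.imwrite('pics/m4.png',a)
s=cap('side'); a=cv2.resize(s['frame'][170:290,230:350,::-1],None,fx=4.8,fy=4.8,interpolation=cv2.INTER_CUBIC); cv2.imwrite('pics/m5.png',a)"
```

```text
side [-1.0561  1.9893  2.8949] 0.869 (array([-1896.12269252,  1917.0299851 ]), np.float64(172.22299172951747))
top [-1.0561  1.9893  2.8949] 0.958 (array([-1896.12269252,  1917.0299851 ]), np.float64(172.22299172951747)) px 2685.0
t 15.02 tool in bar [  6.5 216.1] z 0.1586 zang -0.1098 F [-0.2  0.3  0.3] g 1.0
```

View pics/m4.png

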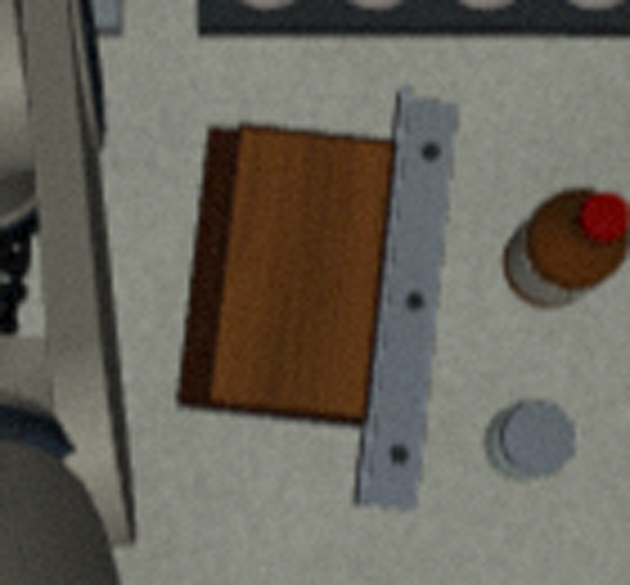

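View pics/m5.png

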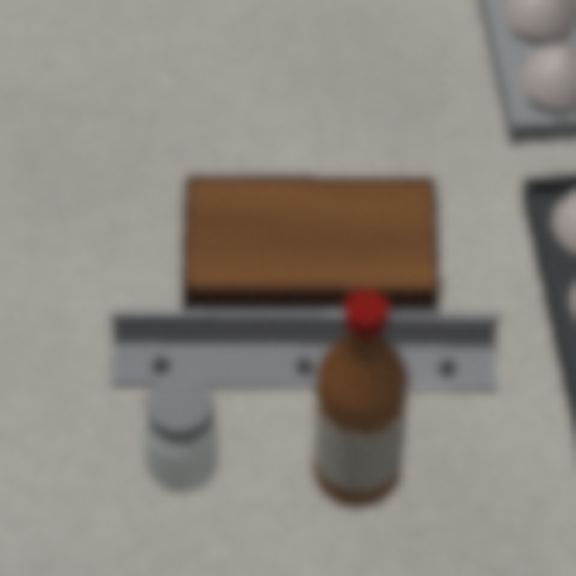

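```bash
python3 -c "
from h import *
t=cap('top'); s=cap('side')
for p in (t,s):
  for r in spotter.silhouettes(p,'block'): print(r['confidence'],r['rect'],r['pixels'].sum())
  print(proj(p,place(BLK,[.6269,-.0667,-.111])).min(0),proj(p,place(BLK,[.6269,-.0667,-.111])).max(0))
for p,n,b,f in ((t,'m6.png',(130,260,220,360),4.5),(s,'m7.png',(190,270,240,350),7)):
  r0,r1,c0,c1=b; a=cv2.resize(p['frame'][r0:r1,c0:c1,::-1],None,fx=f,fy=f,interpolation=cv2.INTER_CUBIC)
  for M,v,col in ((BLK,[.6269,-.0667,-.111],(0,255,0)),(BAR,BARP,(0,255,255))):
    q=(proj(p,place(M,v))-[c0,r0]+.5)*f
    for e in range(5):
      for x,y in ((e,(e+1)%5),(5+e,5+(e+1)%5),(e,e+5)): cv2.line(a,tuple(q[x].astype(int)),tuple(q[y].astype(int)),col,1)
  cv2.imwrite('pics/'+n,a)
" 
```

```text
0.98 [257.2, 159.9, 49.6, 60.8] 2774
[258.42488144 157.22758909] [307.54903841 225.51946341]
0.69 [268.7, 207.5, 52.2, 29.5] 1420
[266.42177325 205.84389353] [320.82628872 241.23751003]
```

View pics/m7.png

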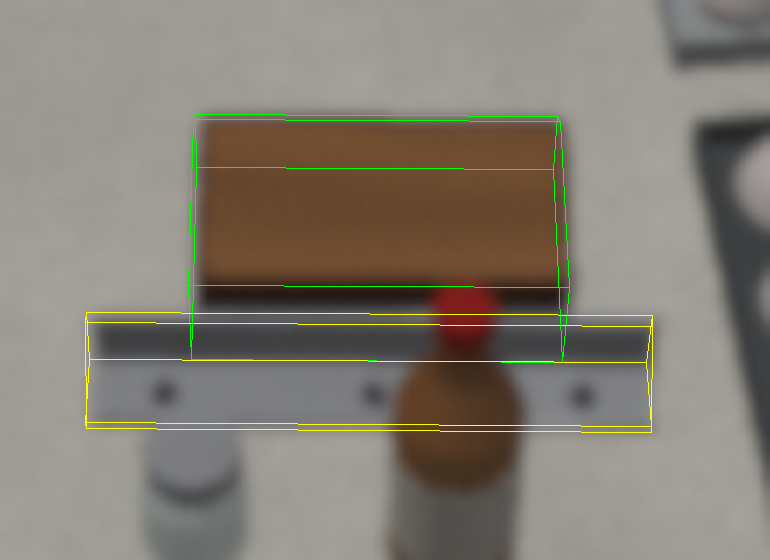

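View pics/m6.png

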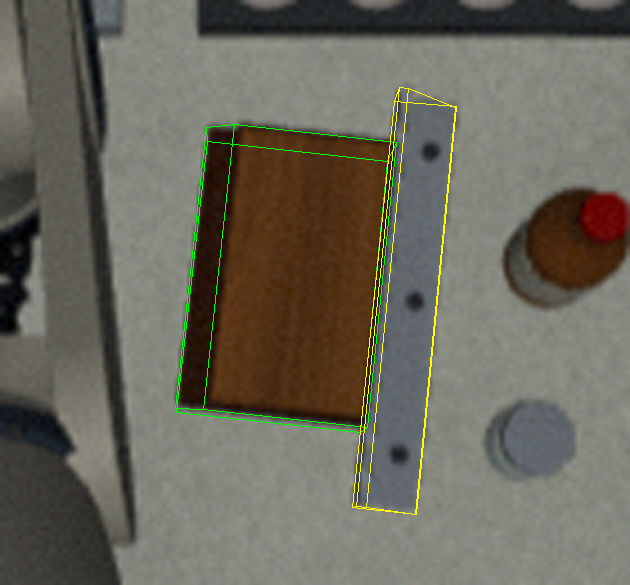

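{"op": "apply_moves", "data": {"increments": [0, 0, 0, 0, 0, 0, -1, 0, 0, 0, 0, 0, 0, -1, 0, 3, 0, 0, 0, 0, -1, 0, 6, 0, 0, 0, 0, -1, 0, 9, 0, 0, 0, 0, -1, 0, 12, 0, 0, 0, 0, -1, 0, 14, 0, 0, 0, 0, -1, 2.5, 14.4, 0, 0, 0, 0, -1, 5.5, 14.4, 0, 0, 0, 0, -1, 7.5, 14.4, 0, 0, 0, 0, -1]}}

```text
t: 16.15
eef_pos: [0.6368, 0.0118, 0.0125]
tool_rot: [-1.157, 1.291, -1.289]
ft_force: [1.0, -0.2, 0.3]
gripper_width: -0.0
```

```bash
python3 -c "
from h import *
tool(); s=cap('side'); 
for r in spotter.silhouettes(s,'block'): print(r['rect'])"
```

```text
t 16.15 tool in bar [  5.4 139.2] z 0.0125 zang -0.1094 F [ 1.  -0.2  0.3] g -0.0
[270.0, 208.5, 49.3, 28.2]
```

{"op": "apply_moves", "data": {"increments": [0.2, 0, 0, 0, 0, 0, -1, 0.4, 0, 0, 0, 0, 0, -1, 0.55, 0, 0, 0, 0, 0, -1, 0.7, 0, 0, 0, 0, 0, -1, 0.85, 0, 0, 0, 0, 0, -1, 1.0, 0, 0, 0, 0, 0, -1, 1.1, 0, 0, 0, 0, 0, -1, 1.2, 0, 0, 0, 0, 0, -1, 1.2, 0, 0, 0, 0, 0, -1, 1.2, 0, 0, 0, 0, 0, -1]}}

```text
t: 17.08
eef_pos: [0.6367, 0.0038, 0.0139]
tool_rot: [-1.152, 1.291, -1.288]
ft_force: [0.1, 13.4, -0.6]
gripper_width: -0.005
```

```bash
python3 -c "
from h import *
tool()"
```

```text
t 17.08 tool in bar [  6.2 131.3] z 0.0139 zang -0.1105 F [ 0.1 13.4 -0.6] g -0.0
```

{"op": "apply_moves", "data": {"increments": [0.1, 0, 0, 0, 0, 0, -1, 0.2, 0, 0, 0, 0, 0, -1, 0.3, 0, 0, 0, 0, 0, -1, 0.3, 0, 0, 0, 0, 0, -1, 0, 0, 0, 0, 0, 0, -1, -1.5, 0, 0, 0, 0, 0, -1, -4.5, 0, 0, 0, 0, 0, -1, -7, -2, 0, 0, 0, 0, -1, -8, -6, 0, 0, 0, 0, -1, -8, -10, 0, 0, 0, 0, -1]}}

```text
t: 17.92
eef_pos: [0.6441, 0.0838, 0.1135]
tool_rot: [-1.159, 1.29, -1.287]
ft_force: [0.7, -0.1, -0.1]
gripper_width: 0.002
```

{"op": "apply_moves", "data": {"increments": [-2, -4, 0, 0, 0, 0, -1, -4, -8, 0, 0, 0, 0, -1, -4, -12, 0, 0, 0, 0, -1, -4, -15, 0, 0, 0, 0, -1, -4, -18, 0, 0, 0, 0, -1, -4, -18, 0, 0, 0, 0, -1, -4, -18, 0, 0, 0, 0, -1, -4, -18, 0, 0, 0, 0, -1, -4, -18, 0, 0, 0, 0, -1, -4, -18, 0, 0, 0, 0, -1]}}

```text
t: 18.75
eef_pos: [0.6489, 0.1205, 0.292]
tool_rot: [-1.158, 1.292, -1.289]
ft_force: [-0.1, 0.6, 0.2]
gripper_width: 0.002
```

```bash
python3 -c "
from h import *
tool(); t=cap('top'); v,c=fit(BLK,[.627,-.067,-.11],[(t,mask(t,'block'))]); r,c2=fit(BAR,BARP,[(t,mask(t,'stop_bar'))]); print(v,c,r,c2,rel(v,BARP),rel(v,r))
for l in ('sauce_bottle','spice_jar','dip_dish','tea_mug','scraper'):
  for q in spotter.pinpoint(t,l)[:1]: print(l,ray(t,q['pixel'],0)[:2].round(3))
a=cv2.resize(t['frame'][140:240,240:350,::-1],None,fx=6,fy=6,interpolation=cv2.INTER_CUBIC); cv2.imwrite('pics/m8.png',a)"
```

```text
t 18.75 tool in bar [  5.3 248.6] z 0.292 zang -0.1101 F [-0.1  0.6  0.2] g 0.0
[ 0.62662987 -0.06733044 -0.11446524] 0.012936964631080627 [ 0.61666643 -0.12883513 -0.11256007] 0.10626401752233505 (array([ 4.06549511, 59.48599275]), np.float64(-0.1985437421928879)) (array([ 2.99202595, 62.23460103]), np.float64(-0.10915834107812819))
sauce_bottle [ 0.639 -0.237]
spice_jar [ 0.521 -0.226]
dip_dish [0.728 0.243]
tea_mug [0.561 0.428]
scraper [0.442 0.405]
```

View pics/m8.png

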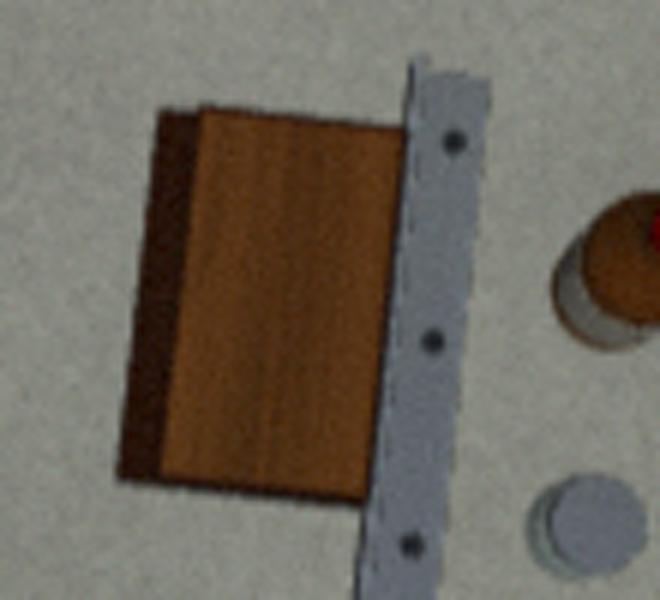

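The top picture shows the block's plain side lying against the bar (edge from about (407,127) to (370,500)). Both bar ends extend past the block, and the bystanders haven't moved.

```bash
python3 -c "
from bench import finish_job; print(finish_job())"
```

```text
the job is handed in; nothing more can be done
None
```

The block now sits flush against the stop bar, with its plain long side to the bar, and I handed the job in at about 19 s of the 72 s allowed.

**What I did:** I turned the block from about 42° of skew to about 13° with closed fingertips at its far corner. I squared it with both open fingers to within about 0.4° while it was still some 35 mm short of the bar. Only then did I slide it up. I pressed it against the bar with both fingers (31 N measured), then once more at its middle with closed fingers. The hand then moved off and up, clear of everything.

**Last checks:**
- **Alignment:** the top camera shows an angle error of about 0.1–0.2°.
- **Position along the bar:** the block is about 3–4 mm off the bar's middle, against 45 mm allowed, so neither end sticks out.
- **Contact:** the block's origin measured 59.5–62 mm from the bar face (home is 60). The fingers stopped at the same place in both presses, so I take it as firmly seated.
- **Bystanders:** the five I re-measured (bottle, jar, dish, mug and scraper) are within 8 mm of their first readings, about the noise of those readings. I did not re-measure the rolling pin; nothing went near it.

**Checks that failed or disagreed:**
- The automatic position fit failed once, right after the first press, so I checked that view by drawing the models over the picture instead.
- The last camera fit of the bar was poor, which is why the distance has a 2–3 mm spread. It cannot rule out a gap of that size; the press forces are the better evidence.
- Late on, the side view was partly blocked by the bottle and the bar, and the top view by the arm, so I relied on the fingers for alignment during the final push.

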